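# Tilt a plug gauge into a tight bush and seat it

### The arm

A 6-joint arm with a two-finger parallel gripper is mounted at the origin on the work surface; the furniture and walls round the work are solid. World frame = base frame: x ahead of the robot, y to its left, z up, the work surface at z = 0. Lengths are in m, angles in degrees, forces in N, time in s.
With the tool pointing down it reaches from about 0.375 to 0.9 m from the base axis. Payload 3.1 kg.
Tool frame: the origin (TCP) lies on the centre line of the jaws, within the pads' length; the fingertips stand 17 mm ahead of it and the grasp point (between the pads) lies 2 mm behind it; z points along the fingers, y is the line along which they close (so a half turn about z gives the same grasp; the last joint's range is limited). The gripper opens to 87 mm and grips with 3 to 60 N. Pads are 19 mm wide; open, the fingers measure 117 mm over their backs; the gripper's body (75 mm by 190 mm) begins 51 mm behind the grasp point.
Start: joints at [-82.706, 30.224, 82.088, -0, 67.689, -10.227], TCP at [0.188, -0.596, 0.24] pointing down, gripper open.
Joint ranges: [-176.69, 176.69], [-43.24, 126.21], [12.49, 139.97], [-82, 262], [0, 151.66], [-163.58, 163.58]. Speed limits (degrees/s): [159.86, 159.86, 180, 180, 180, 180].

### API

Orientations are given as a 3x3 rotation matrix whose columns are the frame's x, y, z axes.
In Python, from rig import bot, imaging, finder gives the robot as it stands. The module is installed in compiled form; this text tells all that it offers.
- The arm moves only by the tool play_rows, never from a script. Its argument "motion" is a list that holds one entry, the list of rows, each a list of 6 numbers: the shift along the tool's x, y, z in m, then the turn, a rotation vector about the tool's x, y, z in degrees. In form: [[[dx, dy, dz, wx, wy, wz], ...]]. A call has 1 to 8 rows; each row is the pose to reach, as a shift and turn from the pose commanded when the call began, along the tool's axes at that moment; what a row does not reach only later rows make up. A row lasts 1/12 s, in which the tool goes at most 41.7 mm and 7.16 degrees, less where a joint would pass 70% of its speed; a pose out of reach is approached as far as the arm can. A call with a gripper value outside its range is refused whole. "fingers" is the finger opening in m, from 0 to 0.087, set as the call begins (left out, the last holds). The fingers move at their own pace and stop on an object; the grip force is fixed at half the most. Time passes only in rows, so rows that repeat a pose let the fingers close. It gives the time, the measured TCP pose, the force, the opening and the grip force at its end, in the units of the state.
- bot.read_state(): the state, without advancing time (a new reading comes with each control period).
- imaging.capture(name): name is "scene" or "side" or "wrist"; returns a dict with "frame" (400x640x3 uint8, red, green, blue), "camera_matrix" (3x3 intrinsics, pixels), "R" (3x3) and "t" (3): a world point X has camera coordinates R X + t. Camera axes: x right, y down, z forward; pixel columns grow to the right and rows downward; lengths in m; the calibration is good to about 2 mm. A picture is of the moment at which its call begins. There is no depth.
- bot.hand_in(): hands the job in; it is judged then, once.
Trained networks look in the newest picture that a camera, given by its name, has taken for a name from the list of things; names that differ only in an ending like _2 or _b are one class to them, and where a whole thing is asked for, a point or a joint stands for the part that bears it (a point fixed in the world has none). Each returns a list of dicts, best first, with "confidence" (0 to 1); they miss things now and then, are a little off and sometimes report something else, mostly with a low value. They report only what shows in the picture. A call takes as long as a camera call. They do not tell look-alikes from the thing itself.
- finder.recognise(camera, name): "at" ([x, y, z] in m, in world coordinates, good to about 4 mm: the middle of the surface that is visible of it).
- finder.outline_of(camera, name): "pixels" (400x640 bool, what is visible of it).
The state is a dict: "time_s": time; "joint_positions": joint angles; "qvel": joint speeds; "tau": joint torques, N m; "position": TCP position; "tcp_rot": TCP orientation; "force": force on the tool from outside, world axes, zero at the start; "moment": the same for the moment, N m; "opening": opening from 0.0 (shut) to 1.0 (fully open); "grasp_force": force on a finger pad.
Only numpy, scipy, OpenCV 4.12 (cv2) and the standard library are available. Lean on these libraries where they do the work, as an engineer would, in place of code of your own. Each camera call takes 0.05 s, during which the arm holds its last target. There are 200 camera calls.

### The job

Lift the plug gauge with the green collar out of its stand and put it into the bore of the steel bush on the fixture: lean it clearly (about 20 degrees) so that the lower edge of the pin goes into the bore first, then straighten the gauge and slide it down, still held, until its collar sits flat on the bush. The fit is tight and the bush is only roughly centred on the fixture, so find the bore by feel and work gently: never push or drop the gauge hard against the fixture (stay under 25 N), then let go; leave the red gauge, the sample jar and the glass dish where they are.

Things in the scene. Friction and masses are not known exactly. Their poses are not given: they have to be found in the camera images.
- green_gauge: the plug gauge to use, about 0.3 kg. Origin: centre of the flat lower end of its pin; z up along its axis. Steel pin 32 mm diameter, square-edged, z 0 to 32 mm; green collar 44 mm diameter, z 32 to 38 mm; handle above. Stands upright, loose, in one of the stand's two holes (which one varies), collar resting on the stand's top.
- handle (a point): middle of the green gauge's aluminium handle, 60 mm above the pin's end on its axis. The handle is a rectangular bar, z 38 to 82 mm of the gauge, 22 mm across the flats that face the gauge's x and -x, 26 mm along its y, green dot on top. Grip it across the 22 mm flats, fingers closing along x.
- red_gauge: a second gauge of the same shape with red collar and red dot, standing in the other hole of the stand, 84 mm from the green one along the stand's y; leave it alone. Origin and axes as for the green gauge.
- stand: fixed grey plastic block, 70 mm (x) by 150 mm (y) by 40 mm tall, origin under its centre on the desk; two blind holes of 36 mm diameter, 36 mm deep, at y = +42 and -42 mm.
- fixture: fixed fixture; origin at the centre of the underside of its dark base plate (124 mm in x, 108 mm in y, 8 mm thick) on the desk. On it a firmly clamped cross-slide (plate 80 x 84 mm, top at z 14 mm) carries an upright round steel bush, 72 mm outside diameter, z 14 to 54 mm, with two small black clamp screws low on its sides (out to 47 mm from the bush axis, z 20 to 32 mm).
- face (a point): point on the fixture's own z axis at the height of the bush's flat top face (z 54 mm). The bore is vertical, 33.6 mm diameter (0.8 mm play round the pin), 40 mm deep, no lead-in chamfer. Its axis is NOT exactly here: it lies anywhere up to 8 mm off along the fixture's x and also up to 8 mm off along its y; the bush does not move. The offset is not measured: find it by feel or by camera.
- jar: sample jar with a black cap, 44 mm diameter, 57 mm tall, standing on the desk, origin under its centre; a loose bystander.
- dish: round glass dish with small coated chips in it, 60 mm diameter, 13 mm tall, on the desk, origin under its centre; a loose bystander.
Things that resemble listed ones, but are neither listed nor needed, are in the scene too. What is shaped like the green_gauge but purple is not meant.

How it is judged:
By the outcome, as a careful person would: the job done as asked, in the order asked, and still so for the second after the job is handed in, with the robot touching nothing.
It also fails if it takes over 67 s, if anything falls off the work surface, if the arm or the gripper's body presses on something with over 40 N, if the wrist force passes 120 N, or if a joint passes its speed limit or range.

## Working session

There is one attempt and no reset: what is moved stays moved. The work goes in short steps, Python scripts to look and compute and a tool call to move; the robot and the scene stay as the last step left them, time stands still between calls to the robot, and variables do not carry over. Pictures are saved under pics/ and viewed, at most 10 in all, crops included, and the job is handed in when it is done.

Besides the shell and the picture viewer there is one more tool, called as name(argument=value, ...) on one line, values as JSON. play_rows: Moves the arm, as the interface text tells. Its arguments: {"type":"object","properties":{"motion":{"type":"array"},"fingers":{"type":"number"}},"required":["motion"]}

```bash
mkdir -p pics; cat > h.py <<'E'
import numpy as np, cv2
from rig import bot, imaging, finder
def cap(n,save=None):
    d=imaging.capture(n)
    if save: cv2.imwrite('pics/'+save,d['frame'][:,:,::-1])
    return d
def proj(d,X):
    X=np.atleast_2d(X); c=(np.array(d['R'])@X.T).T+d['t']; p=(np.array(d['camera_matrix'])@c.T).T
    return p[:,:2]/p[:,2:]
def onz(d,uv,z):
    R=np.array(d['R']);C=-R.T@np.array(d['t']);r=R.T@np.linalg.inv(d['camera_matrix'])@[uv[0],uv[1],1.]
    return C+r*(z-C[2])/r[2]
def tri(obs):
    A=[];b=[]
    for d,uv in obs:
        R=np.array(d['R']);C=-R.T@np.array(d['t']);r=R.T@np.linalg.inv(d['camera_matrix'])@[uv[0],uv[1],1.];r/=np.linalg.norm(r)
        P=np.eye(3)-np.outer(r,r);A.append(P);b.append(P@C)
    return np.linalg.solve(sum(A),sum(b))
E
python3 - <<'E'
from h import *
np.set_printoptions(precision=4,suppress=True)
ims={}
for n in ['scene','side','wrist']:
    d=cap(n); ims[n]=d
    print(n, 'C',-np.array(d['R']).T@d['t'], 'f',d['camera_matrix'][0][0])
    for k in ['green_gauge','red_gauge','handle','stand','fixture','face','jar','dish']:
        print(' ',k,[(np.round(r['at'],3),round(r['confidence'],2)) for r in finder.recognise(n,k)[:3]])
s=bot.read_state(); print(s['tcp_rot'],s['position'],s['force'],s['time_s'])
cv2.imwrite('pics/a.png',ims['scene']['frame'][:,:,::-1]);cv2.imwrite('pics/b.png',ims['side']['frame'][:,:,::-1])
E
```

```text
scene C [ 0.844  -0.725   0.5761] f 442.4972858201438
  green_gauge [(array([0.462, 0.232, 0.037]), 0.89), (array([0.532, 0.142, 0.062]), 0.68)]
  red_gauge [(array([0.525, 0.062, 0.064]), 0.83)]
  handle [(array([0.407, 0.166, 0.037]), 0.89), (array([0.454, 0.23 , 0.037]), 0.74), (array([0.53 , 0.15 , 0.062]), 0.5)]
  stand [(array([0.543, 0.061, 0.031]), 0.81)]
  fixture [(array([ 0.531, -0.177,  0.016]), 0.7)]
  face [(array([ 0.525, -0.179,  0.014]), 0.93)]
  jar [(array([ 0.426, -0.051,  0.034]), 0.97)]
  dish [(array([0.587, 0.249, 0.001]), 0.54)]
side C [0.4974 0.7355 0.5735] f 395.9333311128813
  green_gauge [(array([0.521, 0.173, 0.062]), 0.88), (array([0.396, 0.188, 0.05 ]), 0.72)]
  red_gauge [(array([0.52 , 0.09 , 0.064]), 0.7)]
  handle [(array([0.519, 0.173, 0.059]), 0.89), (array([0.401, 0.187, 0.049]), 0.58), (array([ 0.516, -0.128,  0.009]), 0.43)]
  stand [(array([0.509, 0.118, 0.041]), 0.93)]
  fixture [(array([ 0.515, -0.131,  0.014]), 0.76)]
  face [(array([ 0.518, -0.13 ,  0.01 ]), 0.78)]
  jar [(array([ 0.418, -0.025,  0.039]), 0.92)]
  dish [(array([0.51 , 0.118, 0.041]), 0.71)]
wrist C [ 0.2681 -0.5712  0.3841] f 297.04584505679804
  green_gauge []
  red_gauge []
  handle []
  stand []
  fixture []
  face []
  jar []
  dish []
[[ 0.9536  0.3011  0.    ]
 [ 0.3011 -0.9536  0.    ]
 [ 0.     -0.     -1.    ]] [ 0.1882 -0.596   0.2395] [ 0.0331  0.6496 -0.728 ] 1.35
```

View pics/a.png

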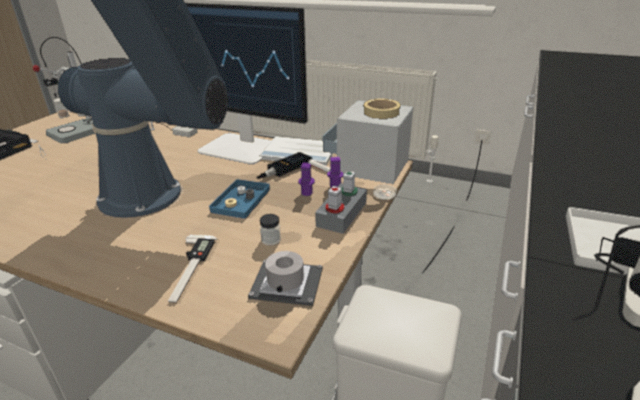

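View pics/b.png

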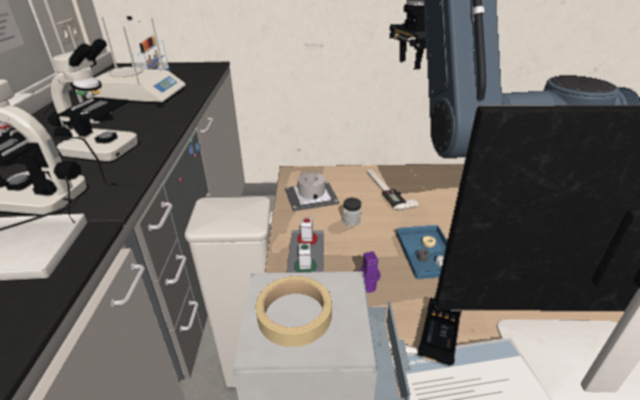

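The scene view shows the green gauge in the stand at (349,182), the red one at (335,197) and the bush at (285,266). Two purple look-alikes stand at (307,180) and (336,170). I'll move the wrist camera over the work.

play_rows(motion=[[[0.411,-0.265,-0.06,0,0,-72.5],[0.411,-0.265,-0.06,0,0,-72.5],[0.411,-0.265,-0.06,0,0,-72.5],[0.411,-0.265,-0.06,0,0,-72.5],[0.411,-0.265,-0.06,0,0,-72.5],[0.411,-0.265,-0.06,0,0,-72.5],[0.411,-0.265,-0.06,0,0,-72.5],[0.411,-0.265,-0.06,0,0,-72.5]]])

```text
time_s: 2.02
position: [0.4003, -0.3396, 0.2806]
tcp_rot: [[0.256, 0.967, 0.0], [0.967, -0.256, -0.0], [-0.0, 0.0, -1.0]]
force: [-0.1, -0.6, 0.3]
opening: 1.001
grasp_force: 0.0
```

```bash
cat >> h.py <<'E'
from scipy.spatial.transform import Rotation as Rn
def goto(p,Rg):
    s=bot.read_state();R=np.array(s['tcp_rot']);
    return np.round(np.r_[R.T@(np.array(p)-s['position']),Rn.from_matrix(R.T@Rg).as_rotvec(degrees=True)],4).tolist()
R90=np.array([[0,1,0],[1,0,0],[0,0,-1.]])
E
python3 -c "
from h import *
print(goto([.5,-.22,.3],R90),bot.read_state()['joint_positions'])"
```

```text
[0.1412, 0.0657, -0.0194, 0.0238, 0.0182, -14.8503] [-5.25190627e+01  1.96416116e+01  9.35077146e+01  4.30027006e-03
  6.68210448e+01 -3.76704463e+01]
```

play_rows(motion=[[[0.141,0.066,-0.019,0,0,-14.85],[0.141,0.066,-0.019,0,0,-14.85],[0.141,0.066,-0.019,0,0,-14.85],[0.141,0.066,-0.019,0,0,-14.85],[0.141,0.066,-0.019,0,0,-14.85],[0.141,0.066,-0.019,0,0,-14.85],[0.141,0.066,-0.019,0,0,-14.85]]])

```text
time_s: 2.6
position: [0.4997, -0.2226, 0.299]
tcp_rot: [[0.005, 1.0, -0.001], [1.0, -0.005, -0.0], [-0.0, -0.001, -1.0]]
force: [0.4, -0.8, 0.9]
opening: 1.002
grasp_force: 0.0
```

```bash
python3 - <<'E'
from h import *
d=cap('wrist','c.png'); np.savez('w1.npz',**{k:np.array(v) for k,v in d.items()})
s=bot.read_state();print(s['position'],s['tcp_rot'])
print('C',-np.array(d['R']).T@d['t'],'fwd',d['R'][2])
for k in ['green_gauge','red_gauge','handle','stand','fixture','face','jar','dish']:
    print(' ',k,[(np.round(r['at'],3),round(r['confidence'],2)) for r in finder.recognise('wrist',k)[:3]])
print(goto([.51,.03,.28],R90))
E
```

```text
[ 0.49931455 -0.22313145  0.29890404] [[ 6.54403178e-03  9.99978235e-01 -8.39967082e-04]
 [ 9.99978579e-01 -6.54413643e-03 -1.21901648e-04]
 [-1.27395854e-04 -8.39151361e-04 -9.99999640e-01]]
C [ 0.50118573 -0.13999712  0.44351312] fwd [-0.0030642  -0.29976024 -0.95400965]
  green_gauge []
  red_gauge [(array([ 0.509, -0.147,  0.012]), 0.3)]
  handle []
  stand []
  fixture [(array([ 0.511, -0.151,  0.014]), 0.62)]
  face [(array([ 0.512, -0.152,  0.013]), 0.66)]
  jar [(array([ 0.421, -0.05 ,  0.054]), 0.82)]
  dish []
[0.2531, 0.0086, 0.0191, -0.0074, -0.0043, -0.3963]
```

View pics/c.png

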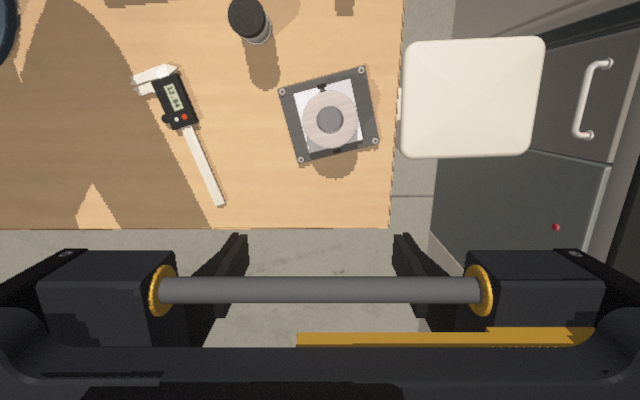

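Wrist view: bush ring around (330,119) with the dark bore in its middle, base plate rotated about 15°, and the jar cap at (247,18). Next is the stand view.

play_rows(motion=[[[0.253,0.009,0.019,0,0,-0.4],[0.253,0.009,0.019,0,0,-0.4],[0.253,0.009,0.019,0,0,-0.4],[0.253,0.009,0.019,0,0,-0.4],[0.253,0.009,0.019,0,0,-0.4],[0.253,0.009,0.019,0,0,-0.4],[0.253,0.009,0.019,0,0,-0.4],[0.253,0.009,0.019,0,0,-0.4]]])

```text
time_s: 3.72
position: [0.51, 0.0328, 0.28]
tcp_rot: [[-0.006, 1.0, -0.001], [1.0, 0.006, 0.0], [0.0, -0.001, -1.0]]
force: [-0.5, -0.0, 0.1]
opening: 0.999
grasp_force: 0.0
```

```bash
python3 - <<'E'
from h import *
d=cap('wrist','d.png'); np.savez('w2.npz',**{k:np.array(v) for k,v in d.items()})
s=bot.read_state();print(s['position'],s['time_s'])
for k in ['green_gauge','red_gauge','handle','stand','fixture','face','jar','dish']:
    print(' ',k,[(np.round(r['at'],3),round(r['confidence'],2)) for r in finder.recognise('wrist',k)[:3]])
w=np.load('w1.npz'); f=w['frame'][60:175,270:390]
cv2.imwrite('pics/e.png',np.hstack([cv2.resize(f,None,fx=5,fy=5,interpolation=cv2.INTER_CUBIC)])[:,:,::-1][:600])
E
```

```text
[0.51045889 0.0310784  0.28018253] 3.7667
  green_gauge [(array([0.462, 0.227, 0.04 ]), 0.82), (array([0.522, 0.162, 0.083]), 0.6), (array([0.407, 0.175, 0.065]), 0.59)]
  red_gauge [(array([0.515, 0.078, 0.076]), 0.65), (array([ 0.512, -0.124,  0.011]), 0.17)]
  handle [(array([0.458, 0.226, 0.038]), 0.86), (array([0.406, 0.177, 0.067]), 0.72)]
  stand [(array([0.522, 0.121, 0.041]), 0.62)]
  fixture [(array([ 0.51 , -0.123,  0.01 ]), 0.79)]
  face [(array([ 0.511, -0.123,  0.01 ]), 0.77)]
  jar [(array([ 0.421, -0.036,  0.055]), 0.63)]
  dish [(array([0.591, 0.236, 0.003]), 0.64)]
```

View pics/d.png

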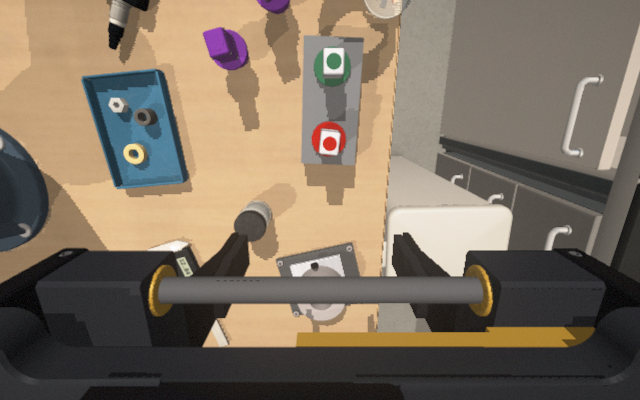

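View pics/e.png

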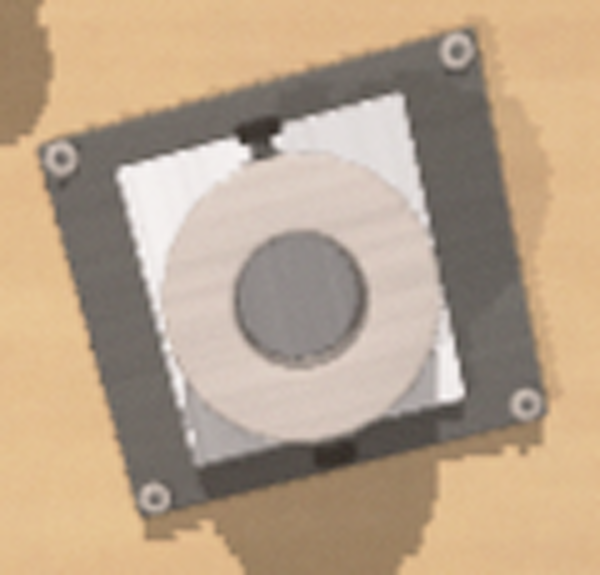

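The wrist view shows the green dot at (334,62), the red dot at (331,143) and the stand's edges almost parallel to world y. In the fixture crop the bore centre is at about (330.2,120).

```bash
cat >> h.py <<'E'
def green(d,box):
    u0,v0,u1,v1=box; f=d['frame'][v0:v1,u0:u1].astype(int)
    m=((f[...,1]-f[...,0]>25)&(f[...,1]-f[...,2]>10)).astype(np.uint8)
    n,l,st,c=cv2.connectedComponentsWithStats(m)
    return [(c[i]+[u0,v0],st[i]) for i in range(1,n) if st[i][4]>3]
def ring(d,box,thr):
    u0,v0,u1,v1=box; f=cv2.resize(d['frame'][v0:v1,u0:u1],None,fx=4,fy=4,interpolation=cv2.INTER_CUBIC).astype(int)
    m=((f[...,0]>thr)).astype(np.uint8)
    return f,m
E
python3 - <<'E'
from h import *
np.set_printoptions(precision=4,suppress=True)
w1=dict(np.load('w1.npz'));w2=dict(np.load('w2.npz'))
sc=cap('scene');sd=cap('side')
for n,d,b in [('w2',w2,(300,30,370,100)),('sc',sc,(325,165,370,210)),('sd',sd,(285,235,330,275))]:
    print(n,green(d,b))
# bore: darkish grey disc in w1
f=w1['frame'][95:145,305:356].astype(int)
print(f[25,::1,0].tolist()); print(f[:,25,0].tolist()); print(f[25,10],f[25,25])
E
```

```text
w2 [(array([332.   ,  46.625]), array([30, 16,  5,  2,  8], dtype=int32)), (array([329.6911,  70.4017]), array([ 14,  20,  37,  36, 463], dtype=int32)), (array([333.4652,  60.7326]), array([ 27,  23,  14,  16, 187], dtype=int32))]
sc [(array([348.2857, 172.5714]), array([22,  7,  4,  2,  7], dtype=int32)), (array([344.8947, 192.3158]), array([17, 23,  8,  7, 19], dtype=int32)), (array([354. , 191.1]), array([26, 23,  6,  7, 20], dtype=int32))]
sd [(array([304.3333, 246.5   ]), array([17, 10,  6,  4, 18], dtype=int32)), (array([305.7283, 266.8152]), array([10, 25, 21, 12, 92], dtype=int32))]
[215, 215, 219, 217, 219, 219, 219, 219, 219, 220, 214, 181, 115, 143, 141, 142, 147, 145, 145, 148, 148, 145, 146, 146, 146, 147, 144, 145, 144, 145, 143, 144, 148, 146, 143, 137, 123, 108, 155, 209, 216, 216, 217, 217, 218, 216, 215, 214, 215, 213, 213]
[219, 221, 221, 219, 217, 214, 216, 214, 212, 214, 203, 159, 143, 142, 141, 144, 144, 145, 146, 144, 144, 144, 144, 145, 145, 147, 143, 145, 146, 145, 143, 146, 147, 147, 147, 143, 137, 157, 166, 218, 220, 213, 215, 214, 213, 212, 216, 215, 216, 210]
[214 199 188] [147 141 138]
```

```bash
cat >> h.py <<'E'
def bore(d,uv,h=30,thr=182,z=0.054):
    u,v=np.round(uv).astype(int); f=d['frame'][v-h:v+h,u-h:u+h,0]
    f=cv2.resize(f,None,fx=8,fy=8,interpolation=cv2.INTER_CUBIC)
    n,l,st,c=cv2.connectedComponentsWithStats((f<thr).astype(np.uint8)); i=l[h*8,h*8]
    cs,_=cv2.findContours((l==i).astype(np.uint8),cv2.RETR_EXTERNAL,cv2.CHAIN_APPROX_NONE)
    c=max(cs,key=cv2.contourArea)[:,0]
    P=np.array([onz(d,(p+.5)/8-.5+[u-h,v-h],z)[:2] for p in c[::4].astype(float)])
    A=np.c_[2*P,np.ones(len(P))]; x=np.linalg.lstsq(A,(P**2).sum(1),rcond=None)[0]
    return x[:2],np.sqrt(x[2]+x[0]**2+x[1]**2)*1e3
E
python3 - <<'E'
from h import *
np.set_printoptions(precision=4,suppress=True)
w1=dict(np.load('w1.npz'));w2=dict(np.load('w2.npz'))
print('bore',bore(w1,(330,120)))
sc=cap('scene');sd=cap('side')
for o in [[(w2,(333.5,60.9)),(sc,(348.3,173.5))],[(w2,(333.5,60.9)),(sd,(304.3,246.5))],[(w2,(333.5,60.9)),(sd,(304.3,246.5)),(sc,(348.3,173.5))]]: print(tri(o))
print('dot z.09',onz(w2,(333.5,60.9),.09),'red',onz(w2,(330.5,143),.09))
# gauge yaw: white top of handle
f=w2['frame'][40:85,312:355]; m=(f.min(2)>190).astype(np.uint8)
cs,_=cv2.findContours(m,cv2.RETR_EXTERNAL,cv2.CHAIN_APPROX_NONE);c=max(cs,key=cv2.contourArea)[:,0]+[312,40]
r=cv2.minAreaRect(c.astype(np.float32)); print(r)
print(onz(w2,r[0],.09),[onz(w2,p,.09)[:2] for p in cv2.boxPoints(r)])
print([onz(w2,p,.04)[:2] for p in [(304,37),(303,162),(361,38),(356,164)]])
E
```

```text
bore (array([ 0.5125, -0.1571]), np.float64(17.16614518118744))
[0.5232 0.1594 0.0894]
[0.5224 0.1594 0.0896]
[0.5226 0.1594 0.0893]
dot z.09 [0.5235 0.1594 0.09  ] red [0.5218 0.0757 0.09  ]
((333.5, 60.5), (25.0, 19.0), 90.0)
[0.5235 0.1598 0.09  ] [array([0.5136, 0.1714]), array([0.533 , 0.1715]), array([0.5336, 0.1479]), array([0.5139, 0.1478])]
[array([0.4908, 0.1911]), array([0.488 , 0.0449]), array([0.5569, 0.1905]), array([0.5574, 0.0428])]
```

```bash
python3 - <<'E'
from h import *
Rg=Rn.from_euler('z',-1.2,degrees=True).as_matrix()@R90
print(goto([.5233,.1594,.125],Rg),goto([.5233,.1594,.068],Rg),bot.read_state()['position'])
E
```

```text
[0.1293, 0.0129, 0.1552, -0.0012, 0.0007, 1.23] [0.1293, 0.0129, 0.2122, -0.0012, 0.0007, 1.23] [0.51048117 0.03008637 0.28015212]
```

play_rows(motion=[[[0.129,0.013,0.155,0,0,1.2],[0.129,0.013,0.155,0,0,1.2],[0.129,0.013,0.155,0,0,1.2],[0.129,0.013,0.155,0,0,1.2],[0.129,0.013,0.155,0,0,1.2],[0.129,0.013,0.155,0,0,1.2],[0.129,0.013,0.155,0,0,1.2],[0.129,0.013,0.165,0,0,1.2]]])

```text
time_s: 5.03
position: [0.5253, 0.1594, 0.1168]
tcp_rot: [[0.019, 1.0, 0.005], [1.0, -0.019, 0.0], [0.0, 0.005, -1.0]]
force: [-0.3, -0.8, 0.3]
opening: 1.002
grasp_force: 0.0
```

```bash
python3 - <<'E'
from h import *
np.set_printoptions(precision=4,suppress=True)
d=cap('wrist','f.png'); s=bot.read_state();print(s['position'],s['tcp_rot'][1],s['force'],s['time_s'])
print(proj(d,[.5233,.1594,.09]))
for g in green(d,(220,150,420,400)): print(g, onz(d,g[0],.09))
E
```

```text
[0.5241 0.1588 0.1149] [ 0.9998 -0.0203 -0.0002] [-0.706  -0.714  -1.6063] 5.0833
[[315.4148 242.2598]]
(array([316.8943, 207.7304]), array([  69,   39,   56,   47, 1031], dtype=int32)) [0.5247 0.1825 0.09  ]
(array([316.0503, 241.9428]), array([ 84,  81,  25,  23, 437], dtype=int32)) [0.5237 0.1596 0.09  ]
```

View pics/f.png

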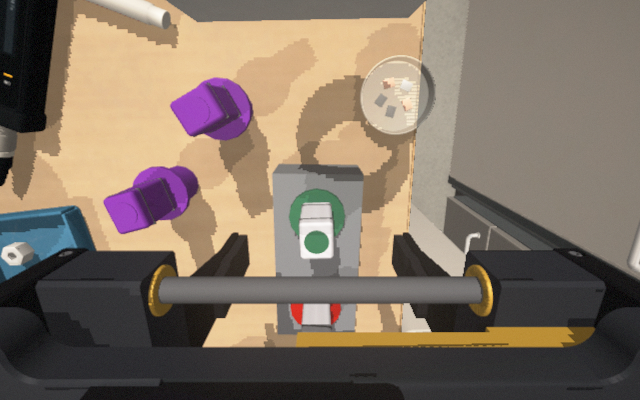

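The green dot is at (316,242) between the open fingers, giving gauge axis (0.5237, 0.1596), and the flats are square to the jaws. Descend and grip.

play_rows(motion=[[[0.001,0,0.03,0,0,0],[0.001,0,0.046,0,0,0],[0.001,0,0.046,0,0,0],[0.001,0,0.046,0,0,0]]])

```text
time_s: 5.42
position: [0.5236, 0.1594, 0.0696]
tcp_rot: [[0.021, 1.0, -0.0], [1.0, -0.021, -0.0], [-0.0, -0.0, -1.0]]
force: [-0.1, 0.2, 1.1]
opening: 1.0
grasp_force: 0.0
```

play_rows(motion=[[[0,0,0,0,0,0],[0,0,0,0,0,0],[0,0,0,0,0,0],[0,0,0,0,0,0],[0,0,0,0,0,0],[0,0,0,0,0,0],[0,0,0,0,0,0],[0,0,0,0,0,0]]], fingers=0.0)

```text
time_s: 6.08
position: [0.5233, 0.1605, 0.0692]
tcp_rot: [[0.02, 1.0, 0.0], [1.0, -0.02, -0.0], [-0.0, 0.0, -1.0]]
force: [-0.2, 0.4, -0.3]
opening: 0.478
grasp_force: 0.0
```

play_rows(motion=[[[0,0,0,0,0,0],[0,0,0,0,0,0],[0,0,0,0,0,0],[0,0,0,0,0,0],[0,0,0,0,0,0],[0,0,0,0,0,0],[0,0,0,0,0,0]]])

```text
time_s: 6.67
position: [0.5232, 0.1605, 0.0691]
tcp_rot: [[0.02, 1.0, -0.0], [1.0, -0.02, 0.0], [0.0, -0.0, -1.0]]
force: [-0.5, 0.8, -0.6]
opening: 0.253
grasp_force: 29.8
```

play_rows(motion=[[[0,0,-0.008,0,0,0],[0,0,-0.03,0,0,0],[0,0,-0.06,0,0,0],[0,0,-0.1,0,0,0],[0,0,-0.125,0,0,0],[0,0,-0.125,0,0,0],[0,0,-0.125,0,0,0]]])

```text
time_s: 7.25
position: [0.5239, 0.1605, 0.1956]
tcp_rot: [[0.02, 1.0, 0.003], [1.0, -0.02, 0.0], [0.0, 0.003, -1.0]]
force: [-0.1, -0.6, -2.4]
opening: 0.25
grasp_force: 29.8
```

play_rows(motion=[[[-0.03,0,0,0,0,0],[-0.07,0,0,0,0,0],[-0.11,0,0,0,0,0],[-0.15,0,0,0,0,0],[-0.19,0,0,0,0,0],[-0.23,-0.001,0,0,0,0],[-0.27,-0.002,0,0,0,0],[-0.31,-0.003,0,0,0,0]]])

```text
time_s: 7.92
position: [0.512, -0.1505, 0.1917]
tcp_rot: [[0.02, 1.0, -0.005], [1.0, -0.02, 0.003], [0.003, -0.005, -1.0]]
force: [1.8, 0.7, -3.2]
opening: 0.248
grasp_force: 29.9
```

play_rows(motion=[[[-0.04,0,0,0,0,0],[-0.068,0,0,0,0,0],[-0.068,0,0.01,0,0,0],[-0.068,0,0.01,0,0,0],[-0.068,0,0.01,0,0,0]]])

```text
time_s: 8.33
position: [0.5106, -0.2158, 0.1815]
tcp_rot: [[0.021, 1.0, -0.006], [1.0, -0.02, 0.005], [0.005, -0.006, -1.0]]
force: [0.5, 0.7, -2.7]
opening: 0.252
grasp_force: 29.9
```

```bash
python3 - <<'E'
from h import *
np.set_printoptions(precision=4,suppress=True)
d=cap('wrist','g.png'); np.savez('w3.npz',**{k:np.array(v) for k,v in d.items()})
s=bot.read_state();print(s['position'],s['tcp_rot'],s['force'],s['moment'],s['time_s'],s['grasp_force'])
uv=proj(d,[.5125,-.1571,.054])[0];print(uv)
print(bore(d,uv,h=35))
zt=s['position'][2]-.0611+.082
for g in green(d,(220,150,420,400)): print(g, onz(d,g[0],zt))
E
```

```text
[ 0.5113 -0.2155  0.1823] [[ 0.0193  0.9998 -0.0044]
 [ 0.9998 -0.0193  0.0035]
 [ 0.0034 -0.0045 -1.    ]] [ 1.0179 -0.8029 -3.6389] [-0.0217 -0.1222 -0.0358] 8.3833 29.899599789641798
[320.9698 134.1511]
(array([ 0.5127, -0.1572]), np.float64(17.182616012164953))
(array([319.9747, 222.4053]), array([ 69,  61,  63,  24, 829], dtype=int32)) [ 0.5122 -0.1829  0.2032]
(array([319.9688, 274.4688]), array([ 92, 123,  17,   3,  32], dtype=int32)) [ 0.5117 -0.2092  0.2032]
```

View pics/g.png

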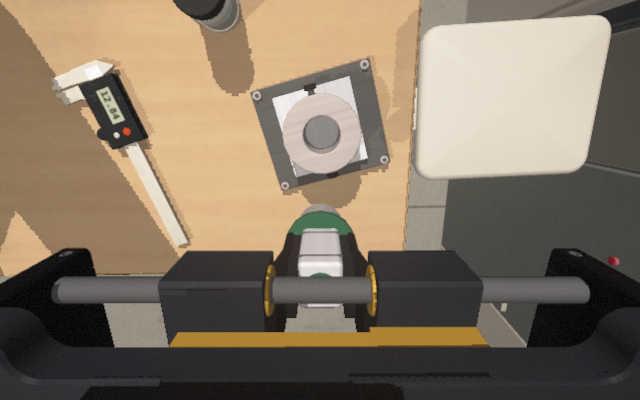

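The bore is at (321,134) in this view, and it measures (0.5127, −0.1572) again, as in the first view. The gauge is held straight in the jaws. Next, a leaned hover above the bore.

```bash
cat >> h.py <<'E'
B0=np.array([.5122,-.1572]); 
def pose(th,g,d,B=B0,dy=0.0,H=.0611,gx=-.0009):
    # lean th deg (top toward -x), g mm from low edge to -x wall, d mm depth of low edge
    R=Rn.from_euler('z',-1.2,degrees=True).as_matrix()@R90@Rn.from_euler('x',-th,degrees=True).as_matrix()
    L=np.array([B[0]-.0168+g*1e-3,B[1]+dy*1e-3,.054-d*1e-3])
    low=np.array([gx,-.016,H])   # low edge in tool frame
    return L-R@low,R
def rd():
    s=bot.read_state(); f=np.array(s['force']); return np.round(np.array(s['position'])*1e3,2),np.round(f,1),s['time_s']
E
python3 - <<'E'
from h import *
for a in [(20,5,-12)]: p,R=pose(*a); print(p,R,goto(p,R))
E
```

```text
[ 0.49455779 -0.15617743  0.12888754] [[ 0.02094242  0.93948653  0.34194513]
 [ 0.99978068 -0.01967944 -0.00716273]
 [ 0.          0.34202014 -0.93969262]] [0.0588, -0.0176, 0.0537, -20.2586, -0.2115, 0.059]
```

play_rows(motion=[[[0.02,-0.006,0.01,-7,0,0],[0.04,-0.012,0.02,-14,-0.1,0],[0.059,-0.0176,0.03,-20.2,-0.2,0.06],[0.059,-0.0176,0.045,-20.2,-0.2,0.06],[0.059,-0.0176,0.0535,-20.2,-0.2,0.06],[0.059,-0.0176,0.0535,-20.2,-0.2,0.06],[0.059,-0.0176,0.0535,-20.2,-0.2,0.06],[0.059,-0.0176,0.0535,-20.2,-0.2,0.06]]])

```text
time_s: 9.05
position: [0.4976, -0.158, 0.1314]
tcp_rot: [[0.02, 0.938, 0.347], [1.0, -0.017, -0.011], [-0.004, 0.347, -0.938]]
force: [0.6, -0.2, -2.7]
opening: 0.253
grasp_force: 29.9
```

```bash
python3 - <<'E'
from h import *
print(rd())
print(goto(*pose(20,5,-12)),goto(*pose(20,5,-1)),goto(*pose(20,5,3)))
d=cap('wrist','i.png'); d2=cap('scene');f=d2['frame'][220:320,235:335]
cv2.imwrite('pics/i.png',np.hstack([cv2.resize(d['frame'][150:350,220:420],(400,400)),cv2.resize(f,(400,400),interpolation=cv2.INTER_CUBIC)])[:,:,::-1]); print(rd())
E
```

```text
(array([ 497.6 , -157.95,  131.41]), array([ 0.6, -0.2, -2.7]), 9.05)
[0.0017, -0.0038, 0.0013, 0.2926, 0.2127, 0.1513] [0.0018, -0.0076, 0.0116, 0.2926, 0.2127, 0.1513] [0.0018, -0.009, 0.0154, 0.2926, 0.2127, 0.1513]
(array([ 497.63, -158.39,  131.58]), array([ 0.5, -0.3, -4.3]), 9.15)
```

View pics/i.png

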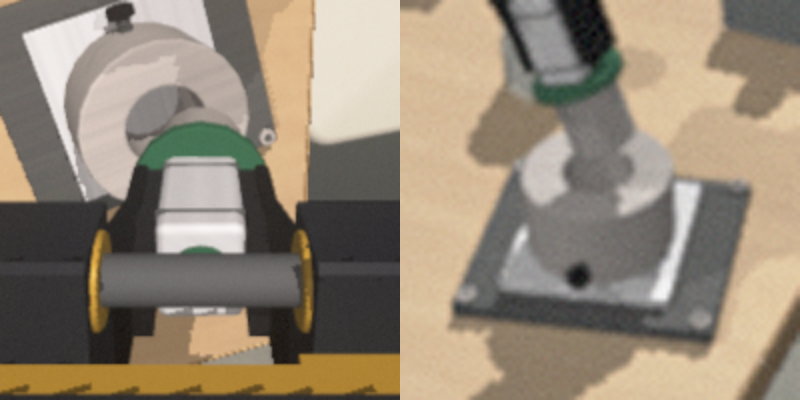

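The crops show the gauge leaned with its low edge over the left part of the bore. I'll correct the residual and lower it to just above the face.

play_rows(motion=[[[0.0018,-0.0045,0.003,0.3,0.2,0.15],[0.0018,-0.006,0.008,0.3,0.2,0.15],[0.0018,-0.0076,0.0116,0.3,0.2,0.15],[0.0018,-0.0076,0.0116,0.3,0.2,0.15],[0.0018,-0.0076,0.0116,0.3,0.2,0.15],[0.0018,-0.0076,0.0116,0.3,0.2,0.15]]])

```text
time_s: 9.65
position: [0.4933, -0.1563, 0.117]
tcp_rot: [[0.023, 0.94, 0.34], [1.0, -0.022, -0.007], [0.001, 0.34, -0.94]]
force: [-0.3, 0.2, -2.6]
opening: 0.25
grasp_force: 29.9
```

```bash
python3 - <<'E'
from h import *
print(rd());
for a in [(20,5,-1),(20,5,1),(20,5,3)]: print(goto(*pose(*a)))
E
```

```text
(array([ 493.34, -156.32,  116.96]), array([-0.3,  0.2, -2.6]), 9.65)
[0.0002, 0.0015, -0.0005, -0.1127, -0.022, -0.1242]
[0.0002, 0.0008, 0.0014, -0.1127, -0.022, -0.1242]
[0.0002, 0.0001, 0.0033, -0.1127, -0.022, -0.1242]
```

play_rows(motion=[[[0.0002,0.001,0.0005,0,0,0],[0.0002,0.0008,0.0014,0,0,0],[0.0002,0.0008,0.0014,0,0,0]]])

```text
time_s: 9.9
position: [0.4948, -0.1562, 0.1161]
tcp_rot: [[0.023, 0.94, 0.341], [1.0, -0.022, -0.007], [0.001, 0.341, -0.94]]
force: [-0.0, 0.5, -3.3]
opening: 0.252
grasp_force: 29.9
```

play_rows(motion=[[[0,-0.0003,0.001,0,0,0],[0,-0.0007,0.0019,0,0,0],[0,-0.0007,0.0019,0,0,0]]])

```text
time_s: 10.15
position: [0.4945, -0.156, 0.1139]
tcp_rot: [[0.023, 0.94, 0.34], [1.0, -0.022, -0.007], [0.001, 0.34, -0.94]]
force: [0.4, 0.7, -3.1]
opening: 0.25
grasp_force: 29.9
```

```bash
python3 - <<'E'
from h import *
print(rd());
for a in [(20,5,3),(20,3,3),(20,1,3)]: print(goto(*pose(*a)))
E
```

```text
(array([ 494.48, -155.99,  113.9 ]), array([ 0.4,  0.7, -3.1]), 10.15)
[-0.0002, 0.0001, 0.0, -0.1132, -0.0271, -0.115]
[-0.0002, -0.0018, -0.0006, -0.1132, -0.0271, -0.115]
[-0.0003, -0.0037, -0.0013, -0.1132, -0.0271, -0.115]
```

The lower edge is 3 mm into the bore with no contact. Now I'll feel for the −x wall.

play_rows(motion=[[[0,-0.001,-0.0004,0,0,0],[0,-0.002,-0.0007,0,0,0],[0,-0.0028,-0.001,0,0,0],[0,-0.0028,-0.001,0,0,0]]])

```text
time_s: 10.48
position: [0.4913, -0.1559, 0.114]
tcp_rot: [[0.023, 0.94, 0.34], [1.0, -0.022, -0.007], [0.001, 0.34, -0.94]]
force: [-0.4, 0.8, -3.3]
opening: 0.251
grasp_force: 29.9
```

play_rows(motion=[[[0,-0.0005,-0.0002,0,0,0],[0,-0.0005,-0.0002,0,0,0],[0,-0.0005,-0.0002,0,0,0]]])

```text
time_s: 10.73
position: [0.4911, -0.156, 0.1141]
tcp_rot: [[0.023, 0.94, 0.34], [1.0, -0.022, -0.007], [0.001, 0.34, -0.94]]
force: [-0.6, -0.4, -3.3]
opening: 0.248
grasp_force: 29.9
```

play_rows(motion=[[[0,-0.0005,-0.0002,0,0,0],[0,-0.0005,-0.0002,0,0,0],[0,-0.0005,-0.0002,0,0,0]]])

```text
time_s: 10.98
position: [0.4906, -0.1561, 0.1141]
tcp_rot: [[0.023, 0.94, 0.34], [1.0, -0.022, -0.007], [0.001, 0.34, -0.94]]
force: [-0.5, 0.2, -3.5]
opening: 0.252
grasp_force: 29.9
```

play_rows(motion=[[[0,-0.0005,-0.0002,0,0,0],[0,-0.0005,-0.0002,0,0,0],[0,-0.0005,-0.0002,0,0,0]]])

```text
time_s: 11.23
position: [0.4903, -0.1562, 0.1142]
tcp_rot: [[0.023, 0.94, 0.341], [1.0, -0.022, -0.007], [0.001, 0.341, -0.94]]
force: [1.3, 0.7, -2.8]
opening: 0.251
grasp_force: 29.9
```

play_rows(motion=[[[0,-0.0005,-0.0002,0,0,0],[0,-0.0005,-0.0002,0,0,0],[0,-0.0005,-0.0002,0,0,0]]])

```text
time_s: 11.48
position: [0.4899, -0.1563, 0.1143]
tcp_rot: [[0.023, 0.94, 0.341], [1.0, -0.022, -0.007], [0.0, 0.341, -0.94]]
force: [3.1, 0.3, -3.0]
opening: 0.252
grasp_force: 29.9
```

play_rows(motion=[[[0,-0.0005,-0.0002,0,0,0],[0,-0.0005,-0.0002,0,0,0],[0,-0.0005,-0.0002,0,0,0]]])

```text
time_s: 11.73
position: [0.4897, -0.1564, 0.1145]
tcp_rot: [[0.023, 0.94, 0.342], [1.0, -0.022, -0.008], [0.0, 0.342, -0.94]]
force: [4.3, 1.1, -3.8]
opening: 0.249
grasp_force: 29.9
```

```bash
python3 - <<'E'
from h import *
print(rd());
for a in [(20,4,3),(20,4,4)]: print(goto(*pose(*a)))
E
```

```text
(array([ 489.68, -156.43,  114.48]), array([ 4.3,  1.1, -3.8]), 11.7333)
[0.0003, 0.0034, 0.0019, -0.0186, 0.0381, -0.1137]
[0.0003, 0.0031, 0.0028, -0.0186, 0.0381, -0.1137]
```

play_rows(motion=[[[0.0003,0.0035,0.001,0,0,0],[0.0003,0.0038,0.002,0,0,0],[0.0003,0.0038,0.0028,0,0,0],[0.0003,0.0038,0.0028,0,0,0]]])

```text
time_s: 12.07
position: [0.4928, -0.1553, 0.1123]
tcp_rot: [[0.022, 0.941, 0.339], [1.0, -0.022, -0.006], [0.002, 0.339, -0.941]]
force: [0.6, 0.3, -2.7]
opening: 0.25
grasp_force: 29.9
```

play_rows(motion=[[[0.0005,0,0,0,0,0],[0.001,0,0,0,0,0],[0.001,0,0,0,0,0],[0.001,0,0,0,0,0]]])

```text
time_s: 12.4
position: [0.4934, -0.1547, 0.1128]
tcp_rot: [[0.023, 0.94, 0.34], [1.0, -0.022, -0.007], [0.001, 0.34, -0.94]]
force: [0.1, -0.8, -2.5]
opening: 0.248
grasp_force: 29.9
```

play_rows(motion=[[[0.0005,0,0,0,0,0],[0.0005,0,0,0,0,0],[0.0005,0,0,0,0,0]]])

```text
time_s: 12.65
position: [0.4936, -0.1544, 0.1129]
tcp_rot: [[0.023, 0.94, 0.341], [1.0, -0.021, -0.007], [0.0, 0.341, -0.94]]
force: [0.8, -1.3, -3.2]
opening: 0.251
grasp_force: 29.9
```

play_rows(motion=[[[0.0005,0,0,0,0,0],[0.0005,0,0,0,0,0],[0.0005,0,0,0,0,0]]])

```text
time_s: 12.9
position: [0.4937, -0.1541, 0.1129]
tcp_rot: [[0.023, 0.94, 0.341], [1.0, -0.022, -0.008], [0.0, 0.341, -0.94]]
force: [-0.1, -2.1, -2.9]
opening: 0.249
grasp_force: 29.9
```

play_rows(motion=[[[-0.001,0,0,0,0,0],[-0.002,0,0,0,0,0],[-0.0028,0,0,0,0,0],[-0.0028,0,0,0,0,0]]])

```text
time_s: 13.23
position: [0.4931, -0.1563, 0.1126]
tcp_rot: [[0.023, 0.94, 0.34], [1.0, -0.022, -0.006], [0.002, 0.34, -0.941]]
force: [0.5, -0.7, -3.4]
opening: 0.251
grasp_force: 29.9
```

play_rows(motion=[[[-0.0005,0,0,0,0,0],[-0.0005,0,0,0,0,0],[-0.0005,0,0,0,0,0]]])

```text
time_s: 13.48
position: [0.4933, -0.1569, 0.1127]
tcp_rot: [[0.023, 0.94, 0.34], [1.0, -0.022, -0.007], [0.001, 0.34, -0.94]]
force: [-0.0, 0.5, -2.9]
opening: 0.246
grasp_force: 29.9
```

play_rows(motion=[[[-0.0005,0,0,0,0,0],[-0.0005,0,0,0,0,0],[-0.0005,0,0,0,0,0]]])

```text
time_s: 13.73
position: [0.4934, -0.1575, 0.1128]
tcp_rot: [[0.023, 0.94, 0.34], [1.0, -0.022, -0.007], [0.001, 0.34, -0.94]]
force: [-0.2, 1.2, -2.2]
opening: 0.247
grasp_force: 29.9
```

play_rows(motion=[[[-0.0005,0,0,0,0,0],[-0.0005,0,0,0,0,0],[-0.0005,0,0,0,0,0]]])

```text
time_s: 13.98
position: [0.4934, -0.1581, 0.1128]
tcp_rot: [[0.023, 0.94, 0.34], [1.0, -0.022, -0.007], [0.001, 0.34, -0.94]]
force: [0.2, 0.8, -3.2]
opening: 0.251
grasp_force: 29.9
```

play_rows(motion=[[[-0.0005,0,0,0,0,0],[-0.0005,0,0,0,0,0],[-0.0005,0,0,0,0,0]]])

```text
time_s: 14.23
position: [0.4933, -0.1585, 0.1128]
tcp_rot: [[0.023, 0.94, 0.34], [1.0, -0.022, -0.007], [0.001, 0.34, -0.94]]
force: [-0.5, -0.0, -3.3]
opening: 0.255
grasp_force: 29.9
```

play_rows(motion=[[[-0.0005,0,0,0,0,0],[-0.0005,0,0,0,0,0],[-0.0005,0,0,0,0,0]]])

```text
time_s: 14.48
position: [0.4933, -0.1588, 0.1128]
tcp_rot: [[0.023, 0.94, 0.34], [1.0, -0.022, -0.006], [0.001, 0.34, -0.94]]
force: [0.6, 0.4, -3.2]
opening: 0.251
grasp_force: 29.9
```

play_rows(motion=[[[-0.0005,0,0,0,0,0],[-0.0005,0,0,0,0,0],[-0.0005,0,0,0,0,0]]])

```text
time_s: 14.73
position: [0.4932, -0.1591, 0.1127]
tcp_rot: [[0.022, 0.94, 0.34], [1.0, -0.022, -0.006], [0.002, 0.34, -0.94]]
force: [0.4, 2.6, -2.7]
opening: 0.252
grasp_force: 29.9
```

Feel gives the −x wall where predicted, and the bore's y centre is 0.4 mm lower than nominal. Start straightening.

```bash
sed -i 's/-.1572\]); /-.1576]);/' h.py; python3 - <<'E'
from h import *
print(rd());
for a in [(20,2.6,4),(16.5,2,4.2),(13,1.6,4.5)]: print(goto(*pose(*a)))
E
```

```text
(array([ 493.2 , -159.12,  112.74]), array([ 0.4,  2.6, -2.7]), 14.7333)
[0.0025, -0.001, -0.0005, -0.1224, -0.073, -0.113]
[0.0025, 0.0021, 0.0006, 3.3776, -0.0764, -0.1107]
[0.0025, 0.0052, 0.002, 6.8776, -0.0798, -0.1084]
```

play_rows(motion=[[[0.0015,-0.0005,-0.0003,0,0,0],[0.003,-0.001,-0.0005,0,0,0],[0.003,0.0021,0.0006,3.4,0,0],[0.003,0.0021,0.0006,3.4,0,0],[0.003,0.0021,0.0006,3.4,0,0]]])

```text
time_s: 15.15
position: [0.4971, -0.1576, 0.1136]
tcp_rot: [[0.022, 0.958, 0.286], [1.0, -0.021, -0.008], [-0.002, 0.286, -0.958]]
force: [0.4, 0.5, -3.2]
opening: 0.255
grasp_force: 29.9
```

```bash
python3 - <<'E'
from h import *
print(rd(),bot.read_state()['moment']);
for a in [(16.5,2,4.2),(13,1.6,4.5),(9,1.4,5)]: print(goto(*pose(*a)))
E
```

```text
(array([ 497.08, -157.62,  113.56]), array([ 0.4,  0.5, -3.2]), 15.15) [-0.00039979  0.2433417   0.01275016]
[0.0009, -0.0018, 0.0001, 0.1338, 0.1149, -0.0289]
[0.0009, 0.0014, 0.0014, 3.6338, 0.114, -0.0324]
[0.0009, 0.0052, 0.0033, 7.6338, 0.1129, -0.0364]
```

play_rows(motion=[[[0.0006,-0.001,0.0001,0,0.1,0],[0.0006,-0.0016,0.0001,0,0.1,0],[0.0006,-0.0016,0.0001,0,0.1,0],[0.0006,-0.0016,0.0001,0,0.1,0],[0.0006,-0.0016,0.0001,0,0.1,0]]])

```text
time_s: 15.57
position: [0.4943, -0.1562, 0.1125]
tcp_rot: [[0.023, 0.958, 0.285], [1.0, -0.022, -0.004], [0.002, 0.285, -0.959]]
force: [2.3, -0.2, -2.9]
opening: 0.253
grasp_force: 29.9
```

```bash
python3 - <<'E'
from h import *
print(rd(),bot.read_state()['moment']);
for a in [(16.5,2,4.2),(13,1.6,4.5),(9,1.4,5)]: print(goto(*pose(*a)))
E
```

```text
(array([ 494.29, -156.19,  112.51]), array([ 2.3, -0.2, -2.9]), 15.5667) [ 0.02783776 -0.22828416  0.03467767]
[-0.0004, 0.0012, -0.0001, 0.0417, -0.0978, -0.1373]
[-0.0004, 0.0044, 0.0012, 3.5417, -0.1019, -0.1343]
[-0.0004, 0.0082, 0.0031, 7.5417, -0.1066, -0.1307]
```

play_rows(motion=[[[-0.0003,0.001,0,0,0,0],[-0.0003,0.0042,0.0012,3.5,0,-0.1],[-0.0003,0.0042,0.0012,3.5,0,-0.1],[-0.0003,0.0042,0.0012,3.5,0,-0.1],[-0.0003,0.0042,0.0012,3.5,0,-0.1],[-0.0003,0.0042,0.0012,3.5,0,-0.1]]])

```text
time_s: 16.07
position: [0.498, -0.1561, 0.1122]
tcp_rot: [[0.021, 0.974, 0.225], [1.0, -0.021, -0.002], [0.003, 0.225, -0.974]]
force: [1.5, 0.4, -2.6]
opening: 0.254
grasp_force: 30.0
```

```bash
python3 - <<'E'
from h import *
print(rd(),bot.read_state()['moment']);
for a in [(13,1.6,4.5),(9,1.4,5),(4,1.1,5.5)]: print(goto(*pose(*a)))
E
```

```text
(array([ 498.  , -156.11,  112.24]), array([ 1.5,  0.4, -2.6]), 16.0667) [-0.03297158 -0.23548734 -0.04658387]
[-0.0006, 0.0009, -0.0002, 0.0113, -0.1517, -0.0222]
[-0.0006, 0.0049, 0.0015, 4.0113, -0.1524, -0.0169]
[-0.0006, 0.0096, 0.0039, 9.0113, -0.1531, -0.0102]
```

play_rows(motion=[[[-0.0003,0.0025,0.0007,2,-0.1,0],[-0.0005,0.0047,0.0015,4,-0.1,0],[-0.0005,0.0047,0.0015,4,-0.1,0],[-0.0005,0.0047,0.0015,4,-0.1,0],[-0.0005,0.0047,0.0015,4,-0.1,0]]])

```text
time_s: 16.48
position: [0.5023, -0.1563, 0.1116]
tcp_rot: [[0.021, 0.988, 0.156], [1.0, -0.021, -0.002], [0.002, 0.156, -0.988]]
force: [0.3, -0.2, -3.0]
opening: 0.254
grasp_force: 30.0
```

```bash
python3 - <<'E'
from h import *
print(rd(),bot.read_state()['moment']);
for a in [(9,1.4,5),(4,1.1,5.5),(0,.8,6)]: print(goto(*pose(*a)))
E
```

```text
(array([ 502.28, -156.33,  111.58]), array([ 0.3, -0.2, -3. ]), 16.4833) [ 0.0089797  -0.02043272 -0.01517912]
[-0.0005, 0.0008, -0.0001, -0.0486, -0.0997, -0.0051]
[-0.0005, 0.0057, 0.0019, 4.9514, -0.0998, -0.0007]
[-0.0005, 0.0094, 0.004, 8.9514, -0.0999, 0.0028]
```

play_rows(motion=[[[-0.0002,0.0028,0.0009,2.5,-0.05,0],[-0.0004,0.0055,0.0019,5,-0.1,0],[-0.0004,0.0055,0.0019,5,-0.1,0],[-0.0004,0.0055,0.0019,5,-0.1,0],[-0.0004,0.0055,0.0019,5,-0.1,0]]])

```text
time_s: 16.9
position: [0.5083, -0.1571, 0.1107]
tcp_rot: [[0.021, 0.997, 0.07], [1.0, -0.021, -0.002], [-0.001, 0.07, -0.998]]
force: [0.4, 0.7, -3.5]
opening: 0.251
grasp_force: 30.0
```

```bash
python3 - <<'E'
from h import *
print(rd(),bot.read_state()['moment']);
for a in [(4,1.1,5.5),(0,.8,6),(0,.8,8)]: print(goto(*pose(*a)))
E
```

```text
(array([ 508.3 , -157.1 ,  110.69]), array([ 0.4,  0.7, -3.5]), 16.9) [ 0.0119837  -0.09012525 -0.04467627]
[0.0001, -0.0001, 0.0001, 0.0174, 0.0304, -0.0051]
[0.0001, 0.0038, 0.0019, 4.0174, 0.0303, -0.0062]
[0.0001, 0.0037, 0.0039, 4.0174, 0.0303, -0.0062]
```

play_rows(motion=[[[0,0.002,0.001,2,0,0],[0.0001,0.0038,0.0019,4,0,0],[0.0001,0.0038,0.0019,4,0,0],[0.0001,0.0038,0.0019,4,0,0],[0.0001,0.0038,0.0019,4,0,0],[0.0001,0.0038,0.0019,4,0,0]]])

```text
time_s: 17.4
position: [0.5126, -0.1574, 0.1094]
tcp_rot: [[0.021, 1.0, 0.001], [1.0, -0.021, -0.001], [-0.001, 0.001, -1.0]]
force: [-0.7, 0.0, -2.3]
opening: 0.25
grasp_force: 30.0
```

```bash
python3 - <<'E'
from h import *
print(rd(),bot.read_state()['moment']);
for a in [(0,.8,6),(0,.8,10),(0,.8,30)]: print(goto(*pose(*a)))
E
```

```text
(array([ 512.55, -157.41,  109.38]), array([-0.7,  0. , -2.3]), 17.4) [-0.01687559 -0.11407184  0.01112005]
[0.0004, -0.0003, 0.0003, 0.0364, 0.0606, -0.0241]
[0.0004, -0.0003, 0.0043, 0.0364, 0.0606, -0.0241]
[0.0004, -0.0004, 0.0243, 0.0364, 0.0606, -0.0241]
```

play_rows(motion=[[[0.0003,-0.0002,0.0015,0,0,0],[0.0003,-0.0002,0.003,0,0,0],[0.0003,-0.0002,0.0045,0,0,0],[0.0003,-0.0002,0.0045,0,0,0],[0.0003,-0.0002,0.0045,0,0,0]]])

```text
time_s: 17.82
position: [0.5128, -0.1572, 0.1047]
tcp_rot: [[0.021, 1.0, -0.0], [1.0, -0.021, -0.001], [-0.001, -0.0, -1.0]]
force: [0.0, -0.7, -2.9]
opening: 0.253
grasp_force: 30.0
```

play_rows(motion=[[[0,0,0.002,0,0,0],[0,0,0.004,0,0,0],[0,0,0.006,0,0,0],[0,0,0.006,0,0,0],[0,0,0.006,0,0,0]]])

```text
time_s: 18.23
position: [0.5128, -0.1572, 0.0987]
tcp_rot: [[0.021, 1.0, -0.0], [1.0, -0.021, -0.001], [-0.001, -0.0, -1.0]]
force: [-1.0, 0.5, -3.4]
opening: 0.254
grasp_force: 30.0
```

```bash
python3 - <<'E'
from h import *
print(rd(),bot.read_state()['moment']);
for a in [(0,.8,25),(0,.8,30),(0,.8,32)]: print(goto(*pose(*a)))
E
```

```text
(array([ 512.82, -157.18,   98.67]), array([-1. ,  0.5, -3.4]), 18.2333) [ 0.02554546 -0.01333116  0.00995683]
[0.0001, -0.0006, 0.0086, -0.011, 0.0673, -0.0028]
[0.0001, -0.0006, 0.0136, -0.011, 0.0673, -0.0028]
[0.0001, -0.0006, 0.0156, -0.011, 0.0673, -0.0028]
```

play_rows(motion=[[[0,-0.0002,0.003,0,0,0],[0,-0.0002,0.006,0,0,0],[0,-0.0002,0.009,0,0,0],[0,-0.0002,0.0115,0,0,0],[0,-0.0002,0.013,0,0,0],[0,-0.0002,0.013,0,0,0],[0,-0.0002,0.013,0,0,0]]])

```text
time_s: 18.82
position: [0.5127, -0.1572, 0.0858]
tcp_rot: [[0.021, 1.0, -0.0], [1.0, -0.021, -0.001], [-0.001, -0.0, -1.0]]
force: [-1.0, -0.3, -3.0]
opening: 0.251
grasp_force: 30.0
```

play_rows(motion=[[[0,0,0.0005,0,0,0],[0,0,0.001,0,0,0],[0,0,0.0015,0,0,0],[0,0,0.0015,0,0,0]]])

```text
time_s: 19.15
position: [0.5127, -0.1572, 0.0844]
tcp_rot: [[0.021, 1.0, 0.0], [1.0, -0.021, -0.001], [-0.001, 0.0, -1.0]]
force: [-0.0, -0.5, -2.3]
opening: 0.248
grasp_force: 30.0
```

play_rows(motion=[[[0,0,0.0005,0,0,0],[0,0,0.001,0,0,0],[0,0,0.001,0,0,0],[0,0,0.001,0,0,0]]])

```text
time_s: 19.48
position: [0.5126, -0.1572, 0.0834]
tcp_rot: [[0.021, 1.0, -0.0], [1.0, -0.021, -0.001], [-0.001, 0.0, -1.0]]
force: [-0.6, 0.1, -3.7]
opening: 0.246
grasp_force: 30.0
```

Seating is expected at z ≈ 0.0831, so small steps from here.

play_rows(motion=[[[0,0,0.0004,0,0,0],[0,0,0.0004,0,0,0],[0,0,0.0004,0,0,0]]])

```text
time_s: 19.73
position: [0.5127, -0.1572, 0.0831]
tcp_rot: [[0.021, 1.0, 0.0], [1.0, -0.021, -0.001], [-0.001, 0.0, -1.0]]
force: [0.2, 0.2, -1.6]
opening: 0.249
grasp_force: 30.0
```

play_rows(motion=[[[0,0,0.0004,0,0,0],[0,0,0.0004,0,0,0],[0,0,0.0004,0,0,0]]])

```text
time_s: 19.98
position: [0.5127, -0.1572, 0.0831]
tcp_rot: [[0.021, 1.0, 0.0], [1.0, -0.021, -0.001], [-0.001, 0.0, -1.0]]
force: [-1.6, -0.0, 4.2]
opening: 0.25
grasp_force: 30.0
```

play_rows(motion=[[[0,0,0.0004,0,0,0],[0,0,0.0004,0,0,0],[0,0,0.0004,0,0,0]]])

```text
time_s: 20.23
position: [0.5127, -0.1573, 0.083]
tcp_rot: [[0.021, 1.0, 0.0], [1.0, -0.021, -0.002], [-0.002, 0.0, -1.0]]
force: [-1.6, 0.5, 8.1]
opening: 0.25
grasp_force: 30.0
```

Seated: the force has risen to about 11 N over the weight. Ease off and release.

play_rows(motion=[[[0,0,-0.0005,0,0,0],[0,0,-0.0005,0,0,0],[0,0,-0.0005,0,0,0]]])

```text
time_s: 20.48
position: [0.5127, -0.1573, 0.0831]
tcp_rot: [[0.021, 1.0, 0.0], [1.0, -0.021, -0.001], [-0.001, 0.0, -1.0]]
force: [-1.5, 0.3, 4.9]
opening: 0.249
grasp_force: 30.0
```

play_rows(motion=[[[0,0,0,0,0,0],[0,0,0,0,0,0],[0,0,0,0,0,0],[0,0,0,0,0,0],[0,0,0,0,0,0],[0,0,0,0,0,0],[0,0,0,0,0,0],[0,0,0,0,0,0]]], fingers=0.06)

```text
time_s: 21.15
position: [0.5126, -0.1572, 0.0826]
tcp_rot: [[0.021, 1.0, -0.0], [1.0, -0.021, -0.001], [-0.001, -0.0, -1.0]]
force: [-0.7, 0.0, -0.4]
opening: 0.671
grasp_force: 0.0
```

play_rows(motion=[[[0,0,-0.015,0,0,0],[0,0,-0.04,0,0,0],[0,0,-0.08,0,0,0],[-0.03,0,-0.1,0,0,0],[-0.06,0,-0.1,0,0,0],[-0.06,0,-0.1,0,0,0],[-0.06,0,-0.1,0,0,0]]])

```text
time_s: 21.73
position: [0.5114, -0.2184, 0.1832]
tcp_rot: [[0.024, 1.0, 0.001], [1.0, -0.024, -0.002], [-0.002, 0.001, -1.0]]
force: [-0.9, 1.2, -0.5]
opening: 0.694
grasp_force: 0.0
```

```bash
python3 - <<'E'
from h import *
d=cap('wrist'); s=cap('scene'); print(rd())
for g in green(d,(220,80,420,260)): print(g, onz(d,g[0],.104))
a=cv2.resize(d['frame'][40:240,220:420],(400,400)); b=cv2.resize(s['frame'][170:310,230:370],(400,400),interpolation=cv2.INTER_CUBIC)
cv2.imwrite('pics/z.png',np.hstack([a,b])[:,:,::-1])
E
```

```text
(array([ 510.44, -216.11,  182.07]), array([ 0.1,  0.6, -0.1]), 21.8333)
(array([319.62264151, 125.01078167]), array([ 76,  27,  48,  44, 742], dtype=int32)) [ 0.51352226 -0.1495148   0.104     ]
(array([319.57309942, 137.12573099]), array([ 90,  47,  20,  21, 342], dtype=int32)) [ 0.51327963 -0.15823836  0.104     ]
```

View pics/z.png

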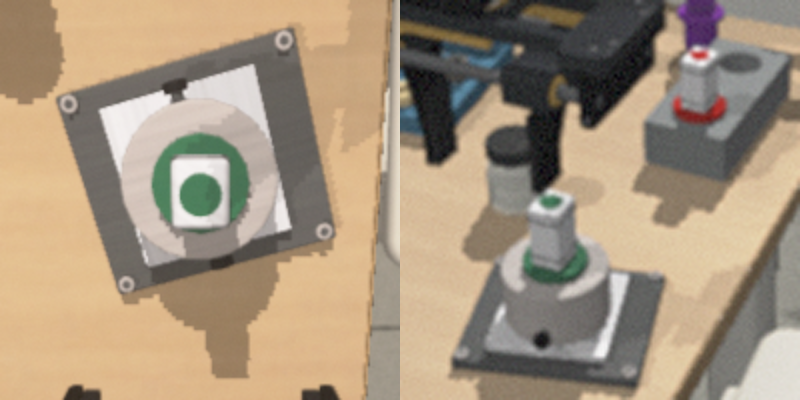

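The green gauge is upright with its collar flat on the bush, its dot is at z ≈ 0.104, and the red gauge and jar are untouched.

```bash
python3 -c "
from h import *
print(bot.hand_in())"
```

```text
the job is handed in; nothing more can be done
None
```

The green gauge is seated in the bush with its collar flat on the face and has been released; I handed the job in at about 22 s, with force readings at the fixture staying under about 12 N and the red gauge, jar and dish not touched.

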